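# Put the scoop tube away in its drawer clips

### The arm

A 6-joint arm with a two-finger parallel gripper is mounted at the origin on the work surface. World frame = base frame: x ahead of the robot, y to its left, z up, the work surface at z = 0. Lengths are in m, angles in degrees, forces in N, time in s.
With the tool pointing down it reaches from about 0.3 to 0.75 m from the base axis. Payload 8.5 kg.
Tool frame: the origin (TCP) lies at the very end of the fingers, on their centre line; the grasp point (between the pads) lies 19 mm behind it; x points along the fingers, y is the direction in which the jaws open and shut, and the axes are right-handed (so a half turn about x gives the same grasp; the last joint's range is limited). The gripper opens to 85 mm and grips with 20 to 120 N. Pads are 22 mm wide; open, the fingers measure 114 mm over their backs; the gripper's body (76 mm by 85 mm) begins 54 mm behind the grasp point. The pads swing forward as they close: fully open they stand 13 mm farther back than shut.
Start: joints at [-83.153, 21.807, 74.336, -0, 83.858, -12.336], TCP at [0.181, -0.519, 0.231] pointing down, gripper open.
Joint ranges: [-178.18, 178.18], [-50.72, 133.34], [12.68, 142.11], [-81.47, 261.47], [9.98, 163.14], [-165.26, 165.26]. Speed limits (degrees/s): [136.94, 136.94, 180, 180, 180, 180].

### API

Orientations are given as a 3x3 rotation matrix whose columns are the frame's x, y, z axes.
In Python, from rig import env, eyes, close_job gives the robot as it stands.
- The arm moves only by the shell command python3 -m pendant 'ROWS' [OPENING] [FORCE]. ROWS is a JSON object of lists of equal length, an entry for each row: "travel": the shift along the world's x, y, z in mm, a list of three; "delta_rot": the turn, a rotation vector about the world's x, y, z in rad, a list of three. In form: {"travel": [[x, y, z], ...], "delta_rot": [[wx, wy, wz], ...]}. A call has 1 to 20 rows; each row shifts and turns the commanded pose from where the row before left it; what a row does not reach is not made up. A row lasts 1/12 s, in which the tool goes at most 41.7 mm and 7.16 degrees, less where a joint would pass 70% of its speed; a pose out of reach is approached as far as the arm can. A call with a gripper value outside its range is refused whole. OPENING is the finger opening in mm, from 0 to 85.4, set as the call begins (- or left out, the last holds). The fingers move at their own pace and stop on an object; FORCE is the grip in N (left out, the last holds). Time passes only in rows, so rows that do not move let the fingers close. It gives the time, the measured TCP pose, the force and the opening at its end, in the units of the state.
- env.observe(): the state, without advancing time (a new reading comes with each control period).
- eyes.get_image(name): name is "side" or "top" or "wrist"; returns the picture (400x640x3 uint8, red, green, blue); there is no depth.
- eyes.camera_model(name): a dict with "vfov" (degrees; the focal length in pixels is half the picture's height over the tangent of half this angle, whatever the lens; pixels are square), "cx", "cy" (the principal point, pixels), "pose" (4x4, takes a point from camera to world coordinates). Camera axes: x right, y up, looking along -z (the intrinsics and any distortion apply to the point x, -y, -z); pixel columns grow to the right and rows downward; lengths in m; the calibration is good to about 2 mm. A picture is of the moment at which its call begins: read the wrist's pose just before it. camera_model takes no time and is no camera call; for the wrist camera it gives the pose at the moment of the call.
- close_job(): hands the job in, once; it reports no verdict.
The state is a dict: "time_s": time; "q": joint angles; "qvel": joint speeds; "joint_efforts": joint torques, N m; "position": TCP position; "tool_rot": TCP orientation; "ft_force": force on the tool from outside, world axes, zero at the start; "wrist_torque": the same for the moment, N m; "grip_width": finger opening in m.
Only numpy, scipy, OpenCV 4.12 (cv2) and the standard library are available. Lean on these libraries where they do the work, as an engineer would, in place of code of your own. Each camera call takes 0.05 s, during which the arm holds its last target. There are 200 camera calls.

### The job

Take the bamboo tea-scoop tube from its wooden cradle and snap it sideways into both spring clips in the open drawer, about centred between the drawer's sides and fully home in both clips. The clip bar is cushioned on springs, so keep pressing by feel until the tube snaps in, but gently: never press so hard that the bar is driven down to the bottom of its springs. Then slide the drawer fully shut without slamming it, and leave the tea bowl, caddy and lid rest alone.

Things in the scene. Friction and masses are not known exactly. Their poses are not given: they have to be found in the camera images.
- tube_center (a point): Centre of the closed bamboo tube (plain tan bamboo with dark node rings, round domed ends): 24 mm diameter, 200 mm long over the ends, about 60 g (varies). Its y axis runs along the tube; either end may point either way. At the start it lies level in the cradle with its axis 37 mm above the work surface.
- cradle: Fixed dark wooden cradle on the work surface, origin under its centre; y runs along the tube. Base 60 x 160 x 8 mm; two supports 14 mm thick at y = -60 and +60 mm carry the tube, cheeks up to 33 mm above the work surface; the 106 mm between the supports is free for fingers down to the base.
- shelf: Fixed low paulownia shelf, pale top, 124 mm high, top 330 mm wide (y). Origin on the work surface below the middle of the top's front edge; x points away from the robot into the shelf, the drawer slides out along -x. When shut, the drawer's front panel stands 14 mm proud of the top's edge. Its back is at x = 270 mm.
- drawer_front (a point): Middle of the outer face of the drawer's front panel (266 mm wide, from 14 to 100 mm above the work surface, this point at 57 mm). x points into the drawer. A small loose iron ring, 28 mm across, hangs flat on the panel, from 9 mm below to 19 mm above this point; pushing on it does no harm.
- drawer (a joint): How far the drawer is out, m: 0 fully shut, 0.2 fully out. It starts 0.18 to 0.2 out. Waxed runners, about 2 N friction. Drawer 215 mm deep, inner floor 18 mm above the work surface, inner width 250 mm, side and back walls up to 62 mm above the work surface, front panel 12 mm thick up to 100 mm.
- clipbar: Bar in the drawer, 108 mm behind the front panel's outer face, with two C-shaped spring clips that open upward. Origin on the axis of a fully seated tube, midway between the clips, 72 mm above the work surface when unloaded; y along the seated tube, z up. Between the clips the bar is 16 mm wide, its top 24 mm below the origin. It rides on soft, damped springs (see the clips).
- bowl: Black raku tea bowl, 112 mm across, 78 mm high, on the work surface to the right of the shelf (origin under its centre). Leave alone.
- caddy: Red lacquered tea caddy, 68 mm across, 68 mm high, on the shelf top (origin under its centre). Leave alone.
- lidrest: Green bronze lid rest, 52 mm across, 48 mm high, on the work surface to the left of the shelf (origin under its centre). Leave alone.
- clip_a (a point): Clip at y = +55 mm of the bar, 15 mm wide; point on the seated tube's axis. The flared mouth is about 30 mm wide and reaches 19 mm above this point; the tube meets it with its axis about 17 mm above and snaps past the lips at about 8 mm above. Both clips together take about 12 to 18 N, differing from start to start; at the snap the force drops to less than half.
- clip_b (a point): The same clip at y = -55 mm. Under load the bar with both clips sinks straight down: it starts at about 2 N, then about 0.9 N per mm; after 22 mm (about 21 N) it strikes bottom, which must not happen: stay short of 20 mm. Pressing the tube only down to the unloaded seat height does not snap it in; as it snaps, the bar rises to meet the tube.
There are look-alikes about, which are no part of the job. There is more than one size of the part that bears tube_center; the job needs the middle-sized.

How it is judged:
By the outcome, as a careful person would: the job done as asked, in the order asked, and still so for the second after the job is handed in, with the robot touching nothing.
It also fails if it takes over 70 s, if anything falls off the work surface, if the arm or the gripper's body presses on something with over 40 N, if the wrist force passes 120 N, or if a joint passes its speed limit or range.

## Working session

There is one attempt and no reset: what is moved stays moved. The work goes in short steps, Python scripts to look and compute and a shell command to move; the robot and the scene stay as the last step left them, time stands still between calls to the robot, and variables do not carry over. Pictures are saved under pics/ and viewed, about 8 in all and at most 12, crops included, and the job is handed in when it is done.

```bash
mkdir -p pics; ls
python3 - <<'E'
from rig import env,eyes
import cv2,numpy as np
for n in("top","side"):
    m=eyes.camera_model(n);print(n,m)
    cv2.imwrite(f"pics/{n}0.png",cv2.cvtColor(eyes.get_image(n),cv2.COLOR_RGB2BGR))
s=env.observe();print(s)
E
```

```text
pics
top {'vfov': 55.49938832094436, 'cx': 321.05603504875364, 'cy': 197.79125950294414, 'pose': array([[-0.01803131,  0.98652201, -0.16263208,  0.31311755],
       [-0.99963427, -0.01450876,  0.02282143, -0.03421473],
       [ 0.02015426,  0.1629841 ,  0.98642282,  1.33495818],
       [ 0.        ,  0.        ,  0.        ,  1.        ]])}
side {'vfov': 51.31342397059319, 'cx': 322.63931870244147, 'cy': 200.74240980780326, 'pose': array([[-0.80787569,  0.40270334, -0.43031023, -0.04205068],
       [-0.58928044, -0.54050032,  0.60050642,  0.75344524],
       [ 0.00924312,  0.73870794,  0.67396227,  0.97211634],
       [ 0.        ,  0.        ,  0.        ,  1.        ]])}
{'time_s': 0.1, 'q': array([-8.31526145e+01,  2.18376286e+01,  7.43797255e+01, -7.93366314e-05,
        8.38582873e+01, -1.23370391e+01]), 'qvel': array([-0.06065479, -0.00905003, -0.14264634, -0.00714671, -0.01789824,
       -0.04515063]), 'joint_efforts': array([ 3.74823867e-03, -4.49218512e+01, -2.31658566e+01, -1.52238363e-04,
        3.62280392e-03, -4.01720641e-06]), 'position': array([ 0.18068914, -0.51919148,  0.23077288]), 'tool_rot': array([[-1.58766767e-04,  3.28609952e-01, -9.44465708e-01],
       [ 1.31060933e-03, -9.44464841e-01, -3.28609870e-01],
       [-9.99999129e-01, -1.28999789e-03, -2.80729639e-04]]), 'ft_force': array([ 0.49761534, -0.67891676, -0.17017801]), 'wrist_torque': array([-0.00918901,  0.03989847,  0.06801177]), 'grip_width': 0.08552029849749238}
```

View pics/top0.png

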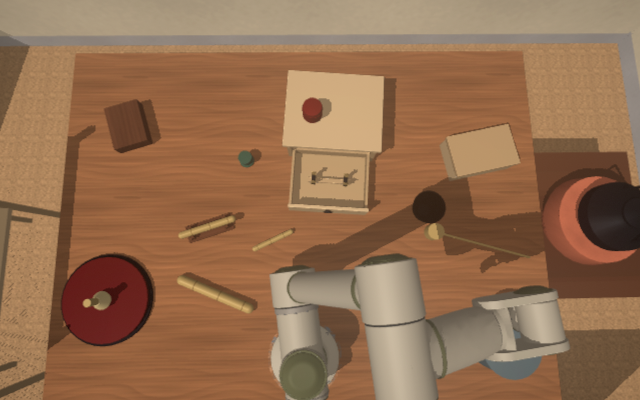

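View pics/side0.png

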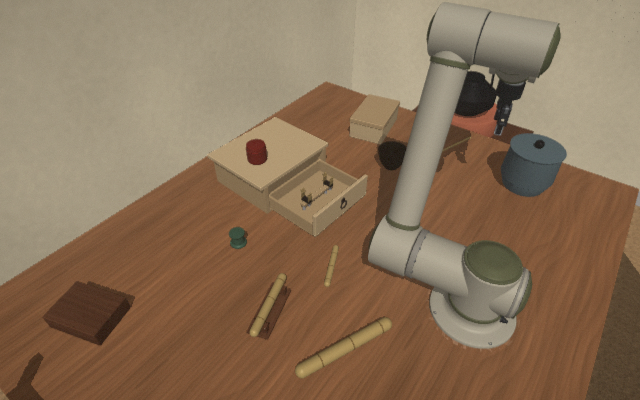

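Top view: the middle-sized tube is in its cradle at about (180,236)-(234,218). The large decoy is at (215,294) and the small one at (273,240). The clips are at about (314,178) and (347,180), and the drawer front edge runs (289,208)-(369,212). The caddy (312,110), lid rest (246,158) and bowl (429,206) are clear of the work. The side view agrees with this.

```bash
cat > h.py <<'E'
import numpy as np,cv2
from rig import env,eyes
def ray(m,u,v,h=400):
    f=h/2/np.tan(np.radians(m["vfov"])/2);P=m["pose"]
    d=P[:3,:3]@np.array([(u-m["cx"])/f,-(v-m["cy"])/f,-1.]);return P[:3,3],d
def onz(m,u,v,z):
    o,d=ray(m,u,v);return o+d*(z-o[2])/d[2]
def two(m1,p1,m2,p2):
    o,d=ray(m1,*p1);q,e=ray(m2,*p2);A=np.stack([d,-e],1);t=np.linalg.lstsq(A,q-o,rcond=None)[0]
    a,b=o+t[0]*d,q+t[1]*e;return (a+b)/2,np.linalg.norm(a-b)
def save(name,im,roi=None,k=1):
    if roi: x0,y0,x1,y1=roi;im=im[y0:y1,x0:x1]
    cv2.imwrite("pics/"+name+".png",cv2.cvtColor(cv2.resize(im,None,fx=k,fy=k,interpolation=cv2.INTER_CUBIC),cv2.COLOR_RGB2BGR))
E
python3 - <<'E'
from h import *
M={}
for n,roi in(("top",(170,205,245,250)),("side",(240,260,300,345))):
    im=cv2.cvtColor(cv2.imread(f"pics/{n}0.png"),cv2.COLOR_BGR2RGB);m=eyes.camera_model(n);M[n]=m
    x0,y0,x1,y1=roi;c=im[y0:y1,x0:x1]
    hsv=cv2.cvtColor(c,cv2.COLOR_RGB2HSV)
    mask=((hsv[...,0]>=17)&(hsv[...,0]<32)&(hsv[...,2]>110)).astype(np.uint8)
    mask=cv2.morphologyEx(mask,cv2.MORPH_CLOSE,np.ones((5,5)))
    k,l,s,ce=cv2.connectedComponentsWithStats(mask);i=1+np.argmax(s[1:,4])
    ys,xs=np.nonzero(l==i);r=cv2.minAreaRect(np.c_[xs+x0,ys+y0].astype(np.float32));print(n,s[i],r)
    b=cv2.boxPoints(r);
    e=[(b[j]+b[(j+1)%4])/2 for j in range(4)]
    d=[np.linalg.norm(b[j]-b[(j+1)%4]) for j in range(4)];j=int(np.argmin(d))
    E=[e[j],e[(j+2)%4]];E.sort(key=lambda p:p[0]);print("ends",E)
    W=[onz(m,*p,.037) for p in E];print(W,np.linalg.norm(W[0]-W[1]),(W[0]+W[1])/2,np.degrees(np.arctan2(*(W[1]-W[0])[1::-1])))
m=M["top"]
for nm,p,z in(("clipA",(314,178),.085),("clipB",(347,180),.085),("fl",(289,208),.1),("fr",(369,212),.1),("shL",(284,148),.124),("shR",(383,152),.124)):
    print(nm,onz(m,*p,z))
save("topz",eyes.get_image("top"),(270,130,390,220),6)
E
```

```text
top [  9  11  56  22 382] ((206.3449249267578, 226.520751953125), (6.6880950927734375, 58.48585510253906), 72.07208251953125)
ends [array([178.5219 , 235.52232], dtype=float32), array([234.16795, 217.51918], dtype=float32)]
[array([0.40495709, 0.4199113 , 0.037     ]), array([0.46318228, 0.23384077, 0.037     ])] 0.1949677266830794 [0.43406969 0.32687604 0.037     ] -72.62405332377085
side [ 10  13  36  64 574] ((267.0000305175781, 304.5), (8.49705696105957, 69.76531982421875), 26.56505012512207)
ends [array([251.40002, 335.7    ], dtype=float32), array([282.60004, 273.3    ], dtype=float32)]
[array([0.40559638, 0.42180959, 0.037     ]), array([0.46743794, 0.23018951, 0.037     ])] 0.2013520123914974 [0.43651716 0.32599955 0.037     ] -72.1135494785449
clipA [ 0.58695753 -0.04063122  0.085     ]
clipB [ 0.57856821 -0.15151398  0.085     ]
fl [0.48440606 0.04276179 0.1       ]
fr [ 0.46716011 -0.2192815   0.1       ]
shL [0.6807791  0.05684997 0.124     ]
shR [ 0.66317912 -0.26981774  0.124     ]
```

View pics/topz.png

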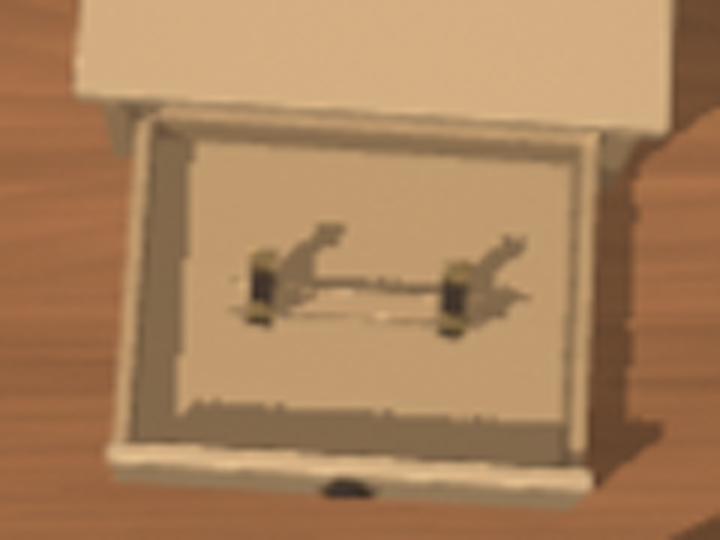

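Middle tube: centre ≈ (0.435, 0.326), axis −72.4°, and its 195–201 mm length is right. The clips are near (0.583, −0.096), 111 mm apart, with shelf yaw ≈ −3.5°. I'll move over the drawer first for a closer wrist view.

```bash
python3 -m pendant '{"travel":[[14,21,4],[14,21,4],[14,21,4],[14,21,4],[14,21,4],[14,21,4],[14,21,4],[14,21,4],[14,21,4],[14,21,4],[14,21,4],[14,21,4],[14,21,4],[14,21,4],[14,21,4],[14,21,4],[14,21,4],[14,21,4],[14,21,4],[0,0,0]],"delta_rot":[[0,0,0.0617],[0,0,0.0617],[0,0,0.0617],[0,0,0.0617],[0,0,0.0617],[0,0,0.0617],[0,0,0.0617],[0,0,0.0617],[0,0,0.0617],[0,0,0.0617],[0,0,0.0617],[0,0,0.0617],[0,0,0.0617],[0,0,0.0617],[0,0,0.0617],[0,0,0.0617],[0,0,0.0617],[0,0,0.0617],[0,0,0.0617],[0,0,0]]}' 85
python3 - <<'E'
from h import *
m=eyes.camera_model("wrist");im=eyes.get_image("wrist");print(m);save("w1",im)
np.savez("w1.npz",im=im,**m)
E
```

```text
time_s: 1.82
position: [0.4482, -0.1177, 0.3078]
tool_rot: [[0.001, 0.998, -0.057], [0.0, -0.057, -0.998], [-1.0, 0.001, -0.001]]
ft_force: [-0.6, 0.5, -0.5]
grip_width: 0.0846
{'vfov': 63.38531981681134, 'cx': 323.70560603063217, 'cy': 201.34799971995577, 'pose': array([[ 0.99832113,  0.05580457,  0.0155171 ,  0.45234174],
       [-0.05790584,  0.95528408,  0.28996421, -0.04284923],
       [ 0.00135809, -0.29037593,  0.95691169,  0.44996653],
       [ 0.        ,  0.        ,  0.        ,  1.        ]])}
```

View pics/w1.png

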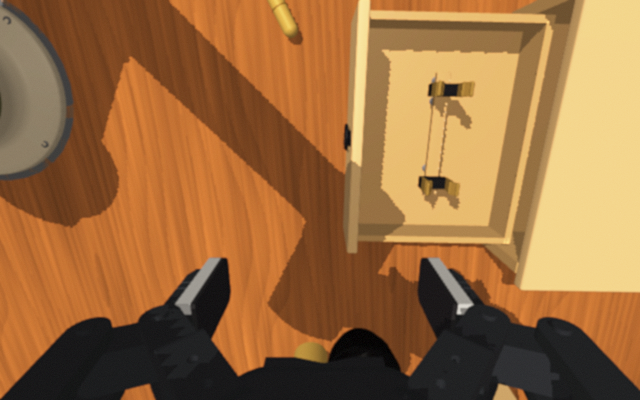

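The drawer fills the upper right of the wrist view. Clip a is at about (451,90), clip b at about (438,184), the ring at (347,137), and the front panel's outer edge runs from about (359,0) to (347,250).

Run:
```python
from h import *
d=np.load("w1.npz");save("w1z",d["im"],(340,60,490,200),5)
```

```text
(no output)
```

View pics/w1z.png

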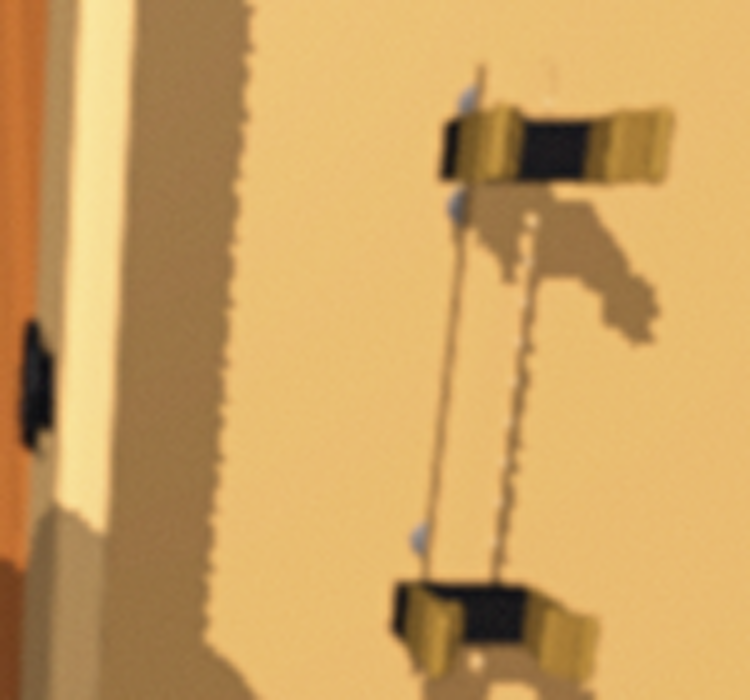

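Run:
```python
from h import *
d=np.load("w1.npz");m={k:d[k] for k in("vfov","cx","cy","pose")}
g=lambda u,v,z:onz(m,340+u/5,60+v/5,z)
A,B=g(597,142,.091),g(530,640,.091);print("A",A,"B",B,np.linalg.norm(A-B),(A+B)/2,"yaw",np.degrees(np.arctan2(-(A-B)[0],(A-B)[1])))
p,q=g(497,230,.048),g(461,580,.048);print("bar",p,q,"yaw",np.degrees(np.arctan2(-(p-q)[0],(p-q)[1])))
p,q=g(75,0,.1),g(55,500,.1);print("front",p,q,"yaw",np.degrees(np.arctan2(-(p-q)[0],(p-q)[1])))
# drawer side walls z=.062: top inner edges
for u,v in((370,22),(550,22),(357,238),(500,238)):print("wall",onz(m,u,v,.062))
```

```text
A [ 0.59562738 -0.03644208  0.091     ] B [ 0.58716047 -0.14384885  0.091     ] 0.1077399788024983 [ 0.59139392 -0.09014547  0.091     ] yaw -4.507321781229691
bar [ 0.59025754 -0.05421206  0.048     ] [ 0.58503162 -0.13915762  0.048     ] yaw -3.520447027083516
front [ 0.48634816 -0.00367094  0.1       ] [ 0.47900746 -0.10373305  0.1       ] yaw -4.195782101221961
wall [0.50721631 0.03723761 0.062     ]
wall [0.69998254 0.02611283 0.062     ]
wall [ 0.48626323 -0.21249833  0.062     ]
wall [ 0.67147283 -0.22334996  0.062     ]
```

```bash
python3 -m pendant '{"travel":[[-1,24,-7],[-1,28,-7],[-1,28,-7],[-1,28,-7],[-1,28,-7],[-1,28,-7],[-1,28,-7],[-1,28,-7],[-1,28,-7],[-1,28,-7],[-1,28,-7],[-1,28,-7],[-1,28,-7],[0,28,-7],[0,28,-7],[0,28,-7],[0,0,0],[0,0,0]],"delta_rot":[[0,0,0.0228],[0,0,0.0228],[0,0,0.0228],[0,0,0.0228],[0,0,0.0228],[0,0,0.0228],[0,0,0.0228],[0,0,0.0228],[0,0,0.0228],[0,0,0.0228],[0,0,0.0228],[0,0,0.0228],[0,0,0.0228],[0,0,0.0228],[0,0,0.0228],[0,0,0.0228],[0,0,0],[0,0,0]]}'
python3 - <<'E'
from h import *
m=eyes.camera_model("wrist");im=eyes.get_image("wrist")
np.savez("w2.npz",im=im,**m)
hsv=cv2.cvtColor(im,cv2.COLOR_RGB2HSV)
mask=((hsv[...,0]>=17)&(hsv[...,0]<32)&(hsv[...,2]>110)).astype(np.uint8)
mask=cv2.morphologyEx(mask,cv2.MORPH_CLOSE,np.ones((7,7)))
k,l,s,ce=cv2.connectedComponentsWithStats(mask)
for i in range(1,k):
    if s[i,4]>1000:
        ys,xs=np.nonzero(l==i);r=cv2.minAreaRect(np.c_[xs,ys].astype(np.float32));b=cv2.boxPoints(r)
        dd=[np.linalg.norm(b[j]-b[(j+1)%4]) for j in range(4)];j=int(np.argmin(dd))
        W=[onz(m,*((b[a]+b[(a+1)%4])/2),.037) for a in (j,(j+2)%4)];v=W[1]-W[0]
        print(s[i],r,W,np.linalg.norm(v),(W[0]+W[1])/2,np.degrees(np.arctan(v[1]/v[0])))
save("w2",im)
E
```

```text
time_s: 3.37
position: [0.4336, 0.3235, 0.1945]
tool_rot: [[-0.001, 0.955, 0.297], [-0.001, 0.297, -0.955], [-1.0, -0.002, 0.001]]
ft_force: [-1.0, -0.5, -1.0]
grip_width: 0.0851
[   20    10   167   232 10520] ((104.31460571289062, 128.69664001464844), (45.3679084777832, 268.3914794921875), 32.00538635253906) [array([0.17182361, 0.17982461, 0.037     ]), array([0.274403  , 0.42502292, 0.037     ])] 0.2657907887271295 [0.22311331 0.30242376 0.037     ] 67.29786899338816
[ 313   69   27  208 5153] ((326.0, 172.5), (207.0, 26.0), 90.0) [array([0.40509611, 0.42219135, 0.037     ]), array([0.46474429, 0.23121255, 0.037     ])] 0.20007699987549377 [0.4349202  0.32670195 0.037     ] -72.65491274490469
[ 222  288   30   88 1162] ((234.12782287597656, 331.9493408203125), (86.46467590332031, 16.60837745666504), 76.50426483154297) [array([0.36693629, 0.18350082, 0.037     ]), array([0.41249951, 0.08172223, 0.037     ])] 0.11151182879040239 [0.3897179  0.13261152 0.037     ] -65.88336839100977
```

View pics/w2.png

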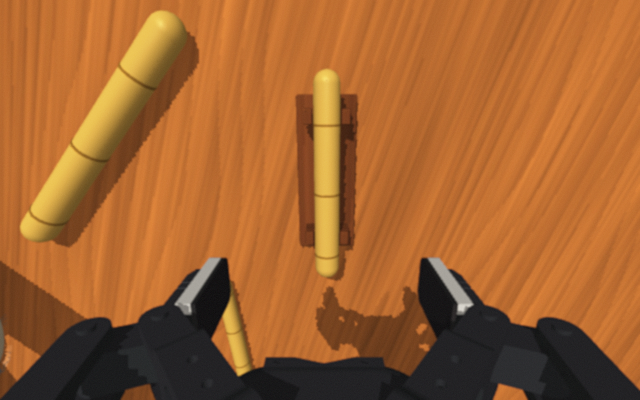

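The tube is straight ahead at (326,69)-(326,276), measuring 200.1 mm with centre (0.4349, 0.3267), and the jaws are already aligned. Descending and gripping now.

```bash
python3 -m pendant '{"travel":[[1,3,0],[0,0,-14],[0,0,-14],[0,0,-14],[0,0,-14],[0,0,-14],[0,0,-14],[0,0,-14],[0,0,-14],[0,0,-14],[0,0,-14],[0,0,-14],[0,0,-14],[0,0,-8],[0,0,0],[0,0,0],[0,0,0]],"delta_rot":[[0,0,0],[0,0,0],[0,0,0],[0,0,0],[0,0,0],[0,0,0],[0,0,0],[0,0,0],[0,0,0],[0,0,0],[0,0,0],[0,0,0],[0,0,0],[0,0,0],[0,0,0],[0,0,0],[0,0,0]]}' 85; python3 -m pendant '{"travel":[[0,0,0],[0,0,0],[0,0,0],[0,0,0],[0,0,0],[0,0,0],[0,0,0],[0,0,0],[0,0,0],[0,0,0],[0,0,0],[0,0,0],[0,0,0],[0,0,0],[0,0,0],[0,0,0]],"delta_rot":[[0,0,0],[0,0,0],[0,0,0],[0,0,0],[0,0,0],[0,0,0],[0,0,0],[0,0,0],[0,0,0],[0,0,0],[0,0,0],[0,0,0],[0,0,0],[0,0,0],[0,0,0],[0,0,0]]}' 10 90
```

```text
time_s: 4.83
position: [0.4353, 0.3265, 0.0202]
tool_rot: [[0.001, 0.955, 0.296], [0.001, 0.296, -0.955], [-1.0, 0.001, -0.0]]
ft_force: [0.5, 1.0, -0.8]
grip_width: 0.085
time_s: 6.17
position: [0.4348, 0.3266, 0.0197]
tool_rot: [[0.001, 0.955, 0.297], [0.0, 0.297, -0.955], [-1.0, 0.001, -0.0]]
ft_force: [-1.7, -0.6, 5.5]
grip_width: 0.0218
```

```bash
python3 -m pendant '{"travel":[[0,0,5],[0,0,10],[0,0,15],[0,0,15],[0,0,15],[0,0,15],[0,0,15],[0,0,15],[0,0,15],[0,0,15],[0,0,15],[0,0,15],[0,0,15],[0,0,0],[0,0,0]],"delta_rot":[[0,0,0],[0,0,0],[0,0,0],[0,0,0],[0,0,0],[0,0,0],[0,0,0],[0,0,0],[0,0,0],[0,0,0],[0,0,0],[0,0,0],[0,0,0],[0,0,0],[0,0,0]]}'; python3 -m pendant '{"travel":[[5,-15,0],[6,-22,0],[8,-22,0],[8,-22,0],[8,-22,0],[8,-22,0],[8,-22,0],[8,-22,0],[8,-22,0],[8,-22,0],[8,-22,0],[8,-22,0],[8,-22,0],[8,-22,0],[8,-22,0],[8,-22,0],[8,-22,0],[8,-22,0],[8,-22,0],[7,-7,0]],"delta_rot":[[0,0,-0.0184],[0,0,-0.0184],[0,0,-0.0184],[0,0,-0.0184],[0,0,-0.0184],[0,0,-0.0184],[0,0,-0.0184],[0,0,-0.0184],[0,0,-0.0184],[0,0,-0.0184],[0,0,-0.0184],[0,0,-0.0184],[0,0,-0.0184],[0,0,-0.0184],[0,0,-0.0184],[0,0,-0.0184],[0,0,-0.0184],[0,0,-0.0184],[0,0,-0.0184],[0,0,-0.0184]]}';python3 -m pendant '{"travel":[[0,0,0],[0,0,0],[0,0,0]],"delta_rot":[[0,0,0],[0,0,0],[0,0,0]]}'
python3 - <<'E'
from h import *
m=eyes.camera_model("wrist");im=eyes.get_image("wrist")
np.savez("w3.npz",im=im,**m);save("w3",im)
E
```

```text
time_s: 7.42
position: [0.4347, 0.3266, 0.1999]
tool_rot: [[0.001, 0.955, 0.297], [0.001, 0.297, -0.955], [-1.0, 0.001, -0.0]]
ft_force: [-0.3, 0.2, -0.4]
grip_width: 0.0214
time_s: 9.08
position: [0.5887, -0.094, 0.1979]
tool_rot: [[-0.002, 0.998, -0.07], [0.0, -0.07, -0.998], [-1.0, -0.002, 0.0]]
ft_force: [-0.5, -0.1, -1.1]
grip_width: 0.0216
time_s: 9.33
position: [0.5882, -0.0902, 0.1989]
tool_rot: [[-0.001, 0.998, -0.065], [0.001, -0.065, -0.998], [-1.0, -0.001, -0.001]]
ft_force: [0.4, -0.4, -0.7]
grip_width: 0.0216
```

View pics/w3.png

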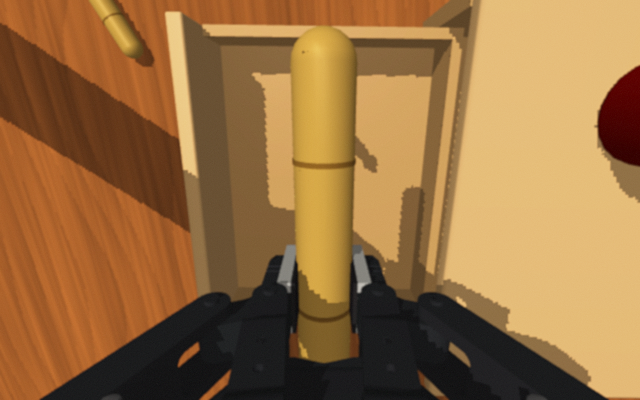

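The tube is held straight (far end (323,27)), and the drawer is below with the panel's outer top edge at about (168,14)-(190,220). I'll cross-check the tube against the panel edge and walls, and use the top view for the clips.

Run:
```python
from h import *
d=np.load("w3.npz");m={k:d[k] for k in("vfov","cx","cy","pose")};im=d["im"]
hsv=cv2.cvtColor(im,cv2.COLOR_RGB2HSV)
for r in (60,80,100,120,140,240):print(r,[tuple(int(v) for v in hsv[r,c]) for c in range(284,300,3)],[tuple(int(v) for v in hsv[r,c]) for c in range(350,362,3)])
for (u,v) in((168,14),(190,220)): print("front outer",onz(m,u,v,.1))
print("tube end",onz(m,323,27,.218))
for l,r,v in((292,356,100),(294,353,200)): print("ax",onz(m,(l+r)/2,v,.218),onz(m,r,v,.218)-onz(m,l,v,.218))
# wall far (left side, +y) inner edge, z=.062 ; back wall
for u,v in((205,38),(440,40)):print("wall+y inner",onz(m,u,v,.062))
save("w3z",im,(150,0,250,300),2)
```

```text
60 [(16, 136, 137), (17, 140, 135), (18, 155, 150), (20, 176, 187), (20, 172, 199), (20, 173, 206)] [(19, 172, 142), (20, 173, 124), (18, 162, 112), (17, 138, 139)]
80 [(18, 132, 220), (18, 132, 220), (18, 140, 206), (20, 173, 183), (20, 169, 198), (20, 171, 206)] [(19, 174, 142), (19, 172, 120), (17, 152, 149), (17, 133, 218)]
100 [(17, 133, 217), (17, 130, 219), (18, 138, 211), (20, 175, 179), (20, 174, 196), (20, 173, 202)] [(19, 172, 138), (19, 175, 118), (17, 147, 175), (17, 135, 218)]
120 [(18, 139, 216), (18, 137, 216), (17, 136, 214), (20, 171, 177), (20, 174, 192), (20, 173, 203)] [(19, 173, 137), (19, 178, 112), (18, 143, 195), (17, 138, 215)]
140 [(17, 136, 214), (18, 138, 213), (17, 137, 214), (19, 167, 180), (20, 169, 193), (20, 173, 201)] [(19, 171, 130), (19, 170, 111), (16, 144, 126), (17, 145, 162)]
240 [(17, 144, 126), (16, 147, 125), (17, 147, 127), (16, 145, 127), (19, 169, 167), (20, 172, 193)] [(19, 175, 115), (17, 151, 120), (16, 145, 127), (16, 145, 125)]
front outer [0.49401977 0.04770682 0.1       ]
front outer [ 0.48158789 -0.09681418  0.1       ]
tube end [0.59463843 0.00938101 0.218     ]
ax [ 0.59340827 -0.01436992  0.218     ] [ 0.02315728 -0.00153927  0.        ]
ax [ 0.5907105  -0.05212207  0.218     ] [ 0.02334587 -0.0015447   0.        ]
wall+y inner [0.50378444 0.03926069 0.062     ]
wall+y inner [0.68693488 0.02563622 0.062     ]
```

```bash
python3 -m pendant '{"travel":[[2,-1,0],[0,0,-10],[0,0,-12],[0,0,-12],[0,0,-12],[0,0,-12],[0,0,-12],[0,0,-12],[0,0,-12],[0,0,-12],[0,0,-8],[0,0,-5],[0,0,0],[0,0,0],[0,0,0]],"delta_rot":[[0,0,-0.006],[0,0,0],[0,0,0],[0,0,0],[0,0,0],[0,0,0],[0,0,0],[0,0,0],[0,0,0],[0,0,0],[0,0,0],[0,0,0],[0,0,0],[0,0,0],[0,0,0]]}'
python3 - <<'E'
from h import *
m=eyes.camera_model("side");im=eyes.get_image("side");save("s1",im,(240,140,390,240),5)
E
```

```text
time_s: 10.63
position: [0.591, -0.0925, 0.0809]
tool_rot: [[0.001, 0.997, -0.073], [-0.0, -0.073, -0.997], [-1.0, 0.001, 0.0]]
ft_force: [-0.5, -0.1, -1.0]
grip_width: 0.0214
```

View pics/s1.png

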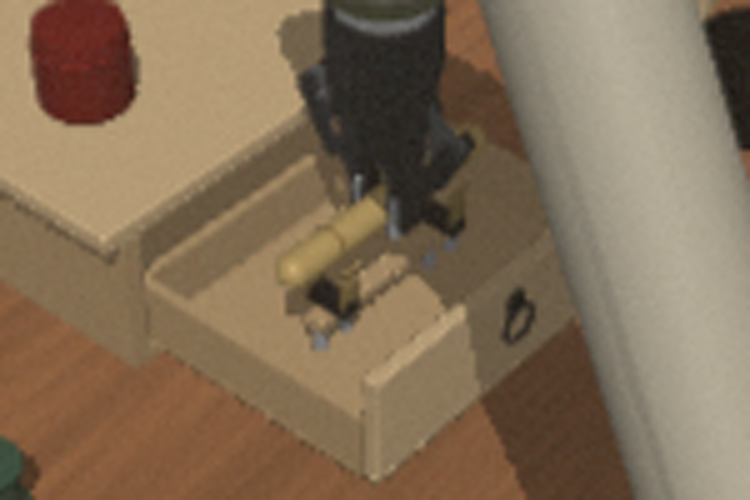

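Run:
```python
from h import *
m=eyes.camera_model("side");f=200/np.tan(np.radians(m["vfov"])/2);Pi=np.linalg.inv(m["pose"])
def pr(p):
    c=Pi@np.r_[p,1];return np.array([(m["cx"]+f*c[0]/-c[2]-240)*5,(m["cy"]-f*c[1]/-c[2]-140)*5]).round(0)
a=np.radians(-4.15);X=np.array([np.cos(a),np.sin(a),0]);Y=np.array([-np.sin(a),np.cos(a),0]);C=np.array([.591,-.0925,0])
for n,x,y,z in(("frontlipA out",-.015,.0625,.091),("frontlipA in",-.015,.0475,.091),("backlipA out",.015,.0625,.091),("tube end",0,.1,.098),("frontlipB out",-.015,-.0475,.091),("baseA",-.012,.0625,.06),("panel top left outer",-.108,.133,.1),("panel top left inner",-.096,.133,.1),("backwall outer left top",.107,.133,.062)):
    print(n,pr(C+x*X+y*Y+[0,0,z]))
```

```text
frontlipA out [335. 268.]
frontlipA in [351. 256.]
backlipA out [300. 248.]
tube end [277. 279.]
frontlipB out [445. 186.]
baseA [332. 302.]
panel top left outer [372. 383.]
panel top left inner [357. 374.]
backwall outer left top [126. 275.]
```

The side view shows the tube just above both clips. The projected panel corner (372,383) and tube end (277,279) match the picture within 1–2 camera pixels. Now pressing by feel.

```bash
python3 -m pendant '{"travel":[[0,0,-2],[0,0,-2],[0,0,-1],[0,0,-1],[0,0,-1],[0,0,-1],[0,0,-1],[0,0,-1],[0,0,0],[0,0,0]],"delta_rot":[[0,0,0],[0,0,0],[0,0,0],[0,0,0],[0,0,0],[0,0,0],[0,0,0],[0,0,0],[0,0,0],[0,0,0]]}'; python3 -m pendant '{"travel":[[0,0,-1],[0,0,-1],[0,0,-1],[0,0,-1],[0,0,0],[0,0,0]],"delta_rot":[[0,0,0],[0,0,0],[0,0,0],[0,0,0],[0,0,0],[0,0,0]]}'; python3 -m pendant '{"travel":[[0,0,-1],[0,0,-1],[0,0,-1],[0,0,-1],[0,0,0],[0,0,0]],"delta_rot":[[0,0,0],[0,0,0],[0,0,0],[0,0,0],[0,0,0],[0,0,0]]}'
```

```text
time_s: 11.52
position: [0.5907, -0.0925, 0.0703]
tool_rot: [[-0.0, 0.997, -0.073], [0.0, -0.073, -0.997], [-1.0, -0.0, -0.0]]
ft_force: [-0.9, -0.0, 1.6]
grip_width: 0.0217
time_s: 12.02
position: [0.5909, -0.0925, 0.0665]
tool_rot: [[0.001, 0.997, -0.073], [-0.0, -0.073, -0.997], [-1.0, 0.001, 0.0]]
ft_force: [-0.5, 0.1, 5.8]
grip_width: 0.0215
time_s: 12.52
position: [0.5911, -0.0926, 0.0629]
tool_rot: [[0.001, 0.997, -0.073], [-0.0, -0.073, -0.997], [-1.0, 0.001, 0.0]]
ft_force: [-1.7, -0.2, 8.2]
grip_width: 0.0217
```

```bash
python3 -m pendant '{"travel":[[0,0,-1],[0,0,-1],[0,0,0],[0,0,0]],"delta_rot":[[0,0,0],[0,0,0],[0,0,0],[0,0,0]]}'; python3 -m pendant '{"travel":[[0,0,-1],[0,0,-1],[0,0,0],[0,0,0]],"delta_rot":[[0,0,0],[0,0,0],[0,0,0],[0,0,0]]}'|grep -E "posi|ft"; python3 -m pendant '{"travel":[[0,0,-1],[0,0,-1],[0,0,0],[0,0,0]],"delta_rot":[[0,0,0],[0,0,0],[0,0,0],[0,0,0]]}'|grep -E "posi|ft"
```

```text
time_s: 12.85
position: [0.5913, -0.0926, 0.0612]
tool_rot: [[0.002, 0.997, -0.073], [-0.0, -0.073, -0.997], [-1.0, 0.002, 0.0]]
ft_force: [-1.3, 0.3, 9.1]
grip_width: 0.0219
position: [0.5915, -0.0927, 0.0594]
ft_force: [-2.0, 0.1, 10.4]
position: [0.5916, -0.0927, 0.0576]
ft_force: [-2.1, 0.5, 12.1]
```

```bash
python3 -m pendant '{"travel":[[0,0,-1],[0,0,0],[0,0,0]],"delta_rot":[[0,0,0],[0,0,0],[0,0,0]]}'|grep -E "posi|ft"; python3 -m pendant '{"travel":[[0,0,-1],[0,0,0],[0,0,0]],"delta_rot":[[0,0,0],[0,0,0],[0,0,0]]}'|grep -E "posi|ft"; python3 -m pendant '{"travel":[[0,0,-1],[0,0,0],[0,0,0]],"delta_rot":[[0,0,0],[0,0,0],[0,0,0]]}'|grep -E "posi|ft"
```

```text
position: [0.5917, -0.0927, 0.0567]
ft_force: [-1.3, 0.8, 12.3]
position: [0.5918, -0.0927, 0.0559]
ft_force: [-2.5, 1.5, 12.4]
position: [0.5919, -0.0928, 0.055]
ft_force: [-1.3, 0.2, 14.1]
```

```bash
python3 -m pendant '{"travel":[[0,0,-1],[0,0,0],[0,0,0]],"delta_rot":[[0,0,0],[0,0,0],[0,0,0]]}'|grep -E "posi|ft"; python3 -m pendant '{"travel":[[0,0,-1],[0,0,0],[0,0,0]],"delta_rot":[[0,0,0],[0,0,0],[0,0,0]]}'|grep -E "posi|ft"
```

```text
position: [0.5919, -0.0928, 0.054]
ft_force: [-1.4, 0.6, 13.8]
position: [0.592, -0.0929, 0.053]
ft_force: [-0.9, -0.1, 13.9]
```

```bash
python3 -m pendant '{"travel":[[0,0,-0.5],[0,0,0],[0,0,0]],"delta_rot":[[0,0,0],[0,0,0],[0,0,0]]}'|grep -E "posi|ft"
```

```text
position: [0.592, -0.0929, 0.0525]
ft_force: [-1.1, -0.2, 13.7]
```

The force has levelled off near 14 N, so the tube is now going into the lips rather than sinking the bar. Continuing.

```bash
python3 -m pendant '{"travel":[[0,0,-0.7],[0,0,0],[0,0,0]],"delta_rot":[[0,0,0],[0,0,0],[0,0,0]]}'|grep -E "posi|ft";  python3 -m pendant '{"travel":[[0,0,-0.7],[0,0,0],[0,0,0]],"delta_rot":[[0,0,0],[0,0,0],[0,0,0]]}'|grep -E "posi|ft"
```

```text
position: [0.5918, -0.0928, 0.0514]
ft_force: [-0.1, -0.5, 6.7]
position: [0.5913, -0.0926, 0.0497]
ft_force: [0.7, 0.5, 5.6]
```

```bash
python3 -m pendant '{"travel":[[0,0,-0.7],[0,0,0],[0,0,0]],"delta_rot":[[0,0,0],[0,0,0],[0,0,0]]}'|grep -E "posi|ft"
```

```text
position: [0.5913, -0.0926, 0.0491]
ft_force: [-0.2, 0.8, 5.9]
```

Snapped: the force fell from 14 N to 6 N. I'll press slightly more to check it is home.

```bash
python3 -m pendant '{"travel":[[0,0,-1],[0,0,-1],[0,0,0],[0,0,0]],"delta_rot":[[0,0,0],[0,0,0],[0,0,0],[0,0,0]]}'|grep -E "posi|ft";  python3 -m pendant '{"travel":[[0,0,-1],[0,0,-1],[0,0,0],[0,0,0]],"delta_rot":[[0,0,0],[0,0,0],[0,0,0],[0,0,0]]}'|grep -E "posi|ft"
```

```text
position: [0.5913, -0.0926, 0.0473]
ft_force: [0.3, -0.3, 8.3]
position: [0.5914, -0.0927, 0.0455]
ft_force: [-0.9, -0.5, 9.2]
```

```bash
python3 -m pendant '{"travel":[[0,0,1],[0,0,1],[0,0,1],[0,0,1],[0,0,1],[0,0,1],[0,0,1],[0,0,1],[0,0,0],[0,0,0]],"delta_rot":[[0,0,0],[0,0,0],[0,0,0],[0,0,0],[0,0,0],[0,0,0],[0,0,0],[0,0,0],[0,0,0],[0,0,0]]}';  python3 -m pendant '{"travel":[[0,0,0],[0,0,0],[0,0,0],[0,0,0],[0,0,0],[0,0,0],[0,0,0],[0,0,0],[0,0,0]],"delta_rot":[[0,0,0],[0,0,0],[0,0,0],[0,0,0],[0,0,0],[0,0,0],[0,0,0],[0,0,0],[0,0,0]]}' 70; python3 -m pendant '{"travel":[[0,0,5],[0,0,10],[0,0,15],[0,0,20],[0,0,20],[0,0,20],[0,0,20],[0,0,20],[0,0,20],[-20,0,0],[-25,0,0],[-25,0,0],[-25,0,0],[-25,0,0],[-25,0,0],[-25,0,0],[-25,0,0],[0,0,0],[0,0,0]],"delta_rot":[[0,0,0],[0,0,0],[0,0,0],[0,0,0],[0,0,0],[0,0,0],[0,0,0],[0,0,0],[0,0,0],[0,0,0],[0,0,0],[0,0,0],[0,0,0],[0,0,0],[0,0,0],[0,0,0],[0,0,0],[0,0,0],[0,0,0]]}'
python3 - <<'E'
from h import *
save("s2",eyes.get_image("side"),(240,140,390,240),5)
E
```

```text
time_s: 17.27
position: [0.5907, -0.0926, 0.0527]
tool_rot: [[0.0, 0.997, -0.073], [-0.0, -0.073, -0.997], [-1.0, 0.0, 0.0]]
ft_force: [1.9, -1.3, 3.1]
grip_width: 0.0218
time_s: 18.02
position: [0.5907, -0.0924, 0.0527]
tool_rot: [[-0.0, 0.997, -0.073], [0.0, -0.073, -0.997], [-1.0, -0.0, -0.0]]
ft_force: [0.7, -0.0, -0.3]
grip_width: 0.0702
time_s: 19.6
position: [0.3953, -0.0925, 0.2039]
tool_rot: [[0.002, 0.997, -0.074], [-0.001, -0.074, -0.997], [-1.0, 0.002, 0.001]]
ft_force: [1.4, -0.3, 0.2]
grip_width: 0.0701
```

View pics/s2.png

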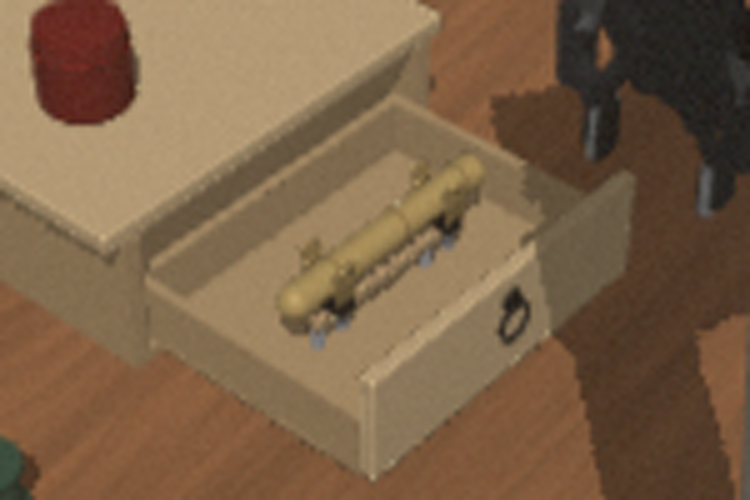

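The tube is seated in both clips and level: both lips show on either side of the tube, and its ends at (290,303) and (470,165) are centred. Next is closing the drawer with the fingers shut.

```bash
python3 -m pendant '{"travel":[[10,5,0],[10,6,0],[0,0,-12],[0,0,-12],[0,0,-12],[0,0,-12],[0,0,-12],[0,0,-12],[0,0,-12],[0,0,-12],[0,0,-12],[0,0,-12],[0,0,-12],[0,0,0],[0,0,0]],"delta_rot":[[0,0,0],[0,0,0],[0,0,0],[0,0,0],[0,0,0],[0,0,0],[0,0,0],[0,0,0],[0,0,0],[0,0,0],[0,0,0],[0,0,0],[0,0,0],[0,0,0],[0,0,0]]}' 0 40;  python3 -m pendant '{"travel":[[10,-0.7,0],[10,-0.7,0],[8,-0.6,0],[5,-0.4,0],[3,-0.2,0],[3,-0.2,0],[3,-0.2,0],[3,-0.2,0],[3,-0.2,0],[3,-0.2,0],[3,-0.2,0],[3,-0.2,0],[3,-0.2,0]],"delta_rot":[[0,0,0],[0,0,0],[0,0,0],[0,0,0],[0,0,0],[0,0,0],[0,0,0],[0,0,0],[0,0,0],[0,0,0],[0,0,0],[0,0,0],[0,0,0]]}'
```

```text
time_s: 20.9
position: [0.4166, -0.081, 0.0703]
tool_rot: [[-0.001, 0.997, -0.072], [0.001, -0.072, -0.997], [-1.0, -0.001, -0.001]]
ft_force: [-0.4, -0.1, -0.0]
grip_width: -0.0003
time_s: 21.98
position: [0.4759, -0.0857, 0.0708]
tool_rot: [[-0.0, 0.997, -0.073], [-0.0, -0.073, -0.997], [-1.0, -0.0, 0.0]]
ft_force: [-1.4, -0.6, 1.2]
grip_width: 0.0
```

```bash
python3 -m pendant '{"travel":[[4,-0.3,0],[5,-0.4,0],[6,-0.4,0],[6,-0.4,0],[6,-0.4,0],[6,-0.4,0],[6,-0.4,0],[6,-0.4,0],[6,-0.4,0],[6,-0.4,0],[6,-0.4,0],[6,-0.4,0],[6,-0.4,0],[6,-0.4,0],[6,-0.4,0],[6,-0.4,0],[6,-0.4,0],[6,-0.4,0],[5,-0.4,0],[4,-0.3,0]],"delta_rot":[[0,0,0],[0,0,0],[0,0,0],[0,0,0],[0,0,0],[0,0,0],[0,0,0],[0,0,0],[0,0,0],[0,0,0],[0,0,0],[0,0,0],[0,0,0],[0,0,0],[0,0,0],[0,0,0],[0,0,0],[0,0,0],[0,0,0],[0,0,0]]}' ;  python3 -m pendant '{"travel":[[3,-0.2,0],[3,-0.2,0],[3,-0.2,0],[3,-0.2,0],[2,-0.1,0],[2,-0.2,0]],"delta_rot":[[0,0,0],[0,0,0],[0,0,0],[0,0,0],[0,0,0],[0,0,0]]}'
python3 - <<'E'
from h import *
save("t3",eyes.get_image("side"),(200,110,400,250),4)
E
```

```text
time_s: 23.65
position: [0.5904, -0.0935, 0.0708]
tool_rot: [[0.0, 0.997, -0.073], [-0.0, -0.073, -0.997], [-1.0, 0.0, 0.0]]
ft_force: [-1.9, -1.9, 2.9]
grip_width: -0.0
time_s: 24.15
position: [0.6059, -0.0946, 0.0708]
tool_rot: [[0.0, 0.997, -0.073], [-0.0, -0.073, -0.997], [-1.0, 0.0, 0.0]]
ft_force: [-1.9, -2.2, 3.5]
grip_width: -0.0002
```

View pics/t3.png

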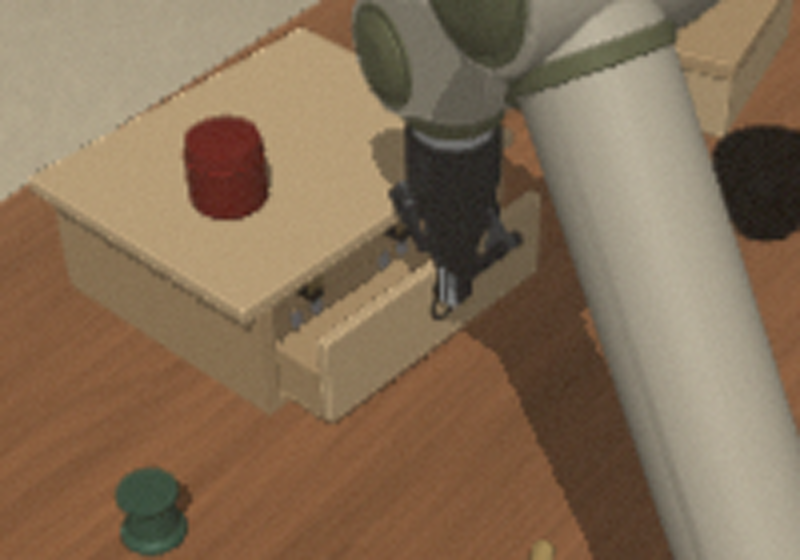

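The drawer is about 50 mm from shut. The caddy and lid rest are untouched and the gripper body is above the shelf top. Pushing on gently.

```bash
python3 -m pendant '{"travel":[[3,-0.2,0],[3,-0.2,0],[3,-0.2,0],[3,-0.2,0],[3,-0.2,0],[3,-0.2,0],[3,-0.3,0],[3,-0.3,0],[2,-0.1,0],[2,-0.2,0],[2,-0.2,0]],"delta_rot":[[0,0,0],[0,0,0],[0,0,0],[0,0,0],[0,0,0],[0,0,0],[0,0,0],[0,0,0],[0,0,0],[0,0,0],[0,0,0]]}' | grep -E "posi|ft"; python3 -m pendant '{"travel":[[2,-0.1,0],[2,-0.1,0],[2,-0.1,0],[2,-0.2,0]],"delta_rot":[[0,0,0],[0,0,0],[0,0,0],[0,0,0]]}' | grep -E "posi|ft"
```

```text
position: [0.6359, -0.0968, 0.0707]
ft_force: [-1.9, -2.0, 4.4]
position: [0.6431, -0.0973, 0.0707]
ft_force: [-15.4, -1.8, 11.3]
```

```bash
python3 -m pendant '{"travel":[[1,0,0],[0,0,0],[0,0,0]],"delta_rot":[[0,0,0],[0,0,0],[0,0,0]]}' | grep -E "posi|ft"; python3 -m pendant '{"travel":[[-4,0.3,0],[-10,0.7,0],[-15,1,0],[-20,1.5,0],[-20,1.5,0],[-20,1.5,0],[-20,1.5,0],[0,0,15],[0,0,20],[0,0,20],[0,0,20],[0,0,0],[0,0,0]],"delta_rot":[[0,0,0],[0,0,0],[0,0,0],[0,0,0],[0,0,0],[0,0,0],[0,0,0],[0,0,0],[0,0,0],[0,0,0],[0,0,0],[0,0,0],[0,0,0]]}' | grep -E "posi|ft"
python3 - <<'E'
from h import *
a=eyes.get_image("side")[110:250,200:400];b=eyes.get_image("top")[60:220,260:400]
a=cv2.resize(a,None,fx=3,fy=3,interpolation=cv2.INTER_CUBIC);b=cv2.resize(b,(280,320)[:2],interpolation=cv2.INTER_CUBIC)
c=np.zeros((420,780,3),np.uint8);c[:,:600]=a;c[:]=c;c=np.zeros((600,800,3),np.uint8);c[:420,:600]=a
save("e_side",np.ascontiguousarray(a))
m=eyes.camera_model("side");f=200/np.tan(np.radians(m["vfov"])/2);Pi=np.linalg.inv(m["pose"])
E
```

```text
position: [0.6431, -0.0973, 0.0707]
ft_force: [-12.8, -1.9, 9.2]
position: [0.5359, -0.089, 0.1459]
ft_force: [0.8, -0.5, -0.9]
```

View pics/e_side.png

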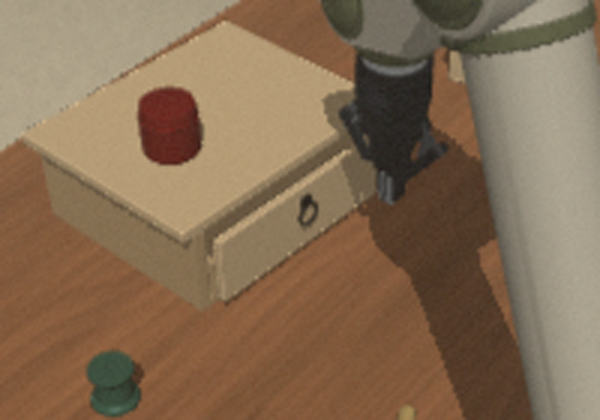

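Run:
```python
from h import *
m=eyes.camera_model("side");a=np.radians(-4.0);R=np.array([[np.cos(a),np.sin(a)],[-np.sin(a),np.cos(a)]])
p=onz(m,200+217/3,110+240/3,.1);s=onz(m,200+186/3,110+242/3,.124);print(p,s,R@(p-s)[:2]*1000)
im=eyes.get_image("top");save("e_top",im,(265,60,400,175),5)
```

```text
[0.67357673 0.0312399  0.1       ] [0.67742113 0.0726056  0.124     ] [ -0.94951009 -41.53311332]
```

View pics/e_top.png

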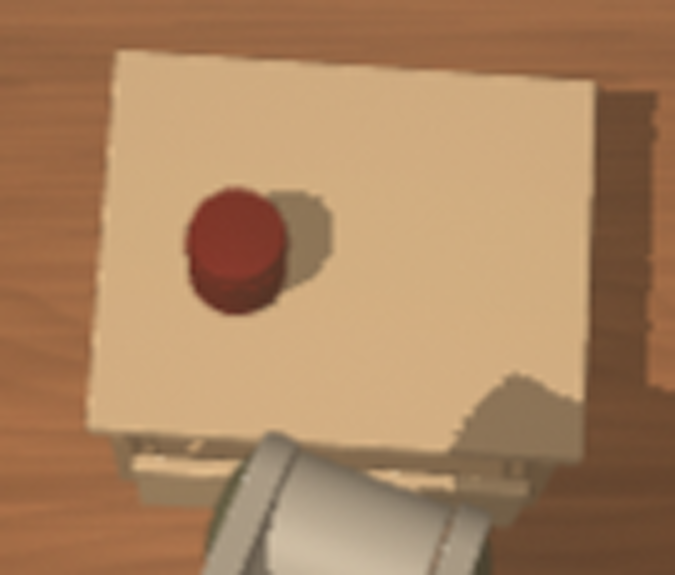

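Run:
```python
from h import *
m=eyes.camera_model("top")
g=lambda u,v,z:onz(m,265+u/5,60+v/5,z)
sl,sr=g(88,431,.124),g(582,460,.124);pl,pr_=g(136,472,.1),g(530,492,.1)
print(sl,sr,np.linalg.norm(sl-sr),pl,pr_,np.linalg.norm(pl-pr_))
Y=(sl-sr)/np.linalg.norm(sl-sr);X=np.array([Y[1],-Y[0],0])
for p in(pl,pr_,g(136,456,.1),g(580,81,.124),g(118,52,.124)):print((X@(p-sl)*1000).round(1),(Y@(p-(sl+sr)/2)*1000).round(1))
```

```text
[0.68698141 0.06144301 0.124     ] [ 0.66324368 -0.26450949  0.124     ] 0.3268157176117271 [0.6655172  0.03127334 0.1       ] [ 0.64838221 -0.23303074  0.1       ] 0.2648589405058499
-19.2 131.8
-17.1 -133.1
-8.1 132.5
268.1 -154.3
268.8 162.1
```

The top view puts the panel 17–19 mm proud against the expected 14 mm. That is near my measuring error, so I'll check by feel with a second push beside the ring.

```bash
python3 -m pendant '{"travel":[[0,10,-15],[0,10,-20],[0,10,-20],[0,0,-15],[15,-1,0],[20,-1.5,0],[20,-1.5,0],[20,-1.5,0],[10,-0.7,0],[5,-0.4,0],[3,-0.2,0],[2,-0.1,0],[0,0,0],[0,0,0]],"delta_rot":[[0,0,0],[0,0,0],[0,0,0],[0,0,0],[0,0,0],[0,0,0],[0,0,0],[0,0,0],[0,0,0],[0,0,0],[0,0,0],[0,0,0],[0,0,0],[0,0,0]]}' | grep -E "posi|ft"; for i in 1; do python3 -m pendant '{"travel":[[2,0,0],[2,0,0],[0,0,0],[0,0,0]],"delta_rot":[[0,0,0],[0,0,0],[0,0,0],[0,0,0]]}' | grep -E "posi|ft"; done; python3 -m pendant '{"travel":[[2,0,0],[2,0,0],[0,0,0],[0,0,0]],"delta_rot":[[0,0,0],[0,0,0],[0,0,0],[0,0,0]]}' | grep -E "posi|ft"
```

```text
position: [0.6302, -0.0661, 0.0756]
ft_force: [-0.2, -0.2, 0.3]
position: [0.6347, -0.0662, 0.0758]
ft_force: [0.9, -0.0, 0.0]
position: [0.6388, -0.0663, 0.0757]
ft_force: [-0.4, -0.1, -0.0]
```

```bash
python3 -m pendant '{"travel":[[2,0,0],[2,0,0],[0,0,0],[0,0,0]],"delta_rot":[[0,0,0],[0,0,0],[0,0,0],[0,0,0]]}' | grep -E "posi|ft"; python3 -m pendant '{"travel":[[1,0,0],[1,0,0],[0,0,0],[0,0,0]],"delta_rot":[[0,0,0],[0,0,0],[0,0,0],[0,0,0]]}' | grep -E "posi|ft"
```

```text
position: [0.6428, -0.0662, 0.0757]
ft_force: [0.3, 0.5, 0.3]
position: [0.6448, -0.0663, 0.0757]
ft_force: [-0.3, -0.4, -0.8]
```

```bash
python3 -m pendant '{"travel":[[1,0,0],[1,0,0],[1,0,0],[0,0,0],[0,0,0]],"delta_rot":[[0,0,0],[0,0,0],[0,0,0],[0,0,0],[0,0,0]]}' | grep -E "posi|ft"; python3 -m pendant '{"travel":[[1,0,0],[1,0,0],[0,0,0],[0,0,0]],"delta_rot":[[0,0,0],[0,0,0],[0,0,0],[0,0,0]]}' | grep -E "posi|ft"
```

```text
position: [0.6477, -0.0663, 0.0757]
ft_force: [-1.0, -0.1, -0.6]
position: [0.6492, -0.0663, 0.0756]
ft_force: [-4.9, -0.1, 1.7]
```

```bash
python3 -m pendant '{"travel":[[1,0,0],[1,0,0],[0,0,0],[0,0,0]],"delta_rot":[[0,0,0],[0,0,0],[0,0,0],[0,0,0]]}' | grep -E "posi|ft"; python3 -m pendant '{"travel":[[1,0,0],[1,0,0],[0,0,0],[0,0,0]],"delta_rot":[[0,0,0],[0,0,0],[0,0,0],[0,0,0]]}' | grep -E "posi|ft"
```

```text
position: [0.6493, -0.0663, 0.0756]
ft_force: [-15.7, -0.6, 6.0]
position: [0.6493, -0.0662, 0.0756]
ft_force: [-27.5, -2.1, 11.7]
```

It hits a hard stop at 0.6493, rising to 27 N with no movement, so the drawer is shut. Backing off, then a last check.

```bash
python3 -m pendant '{"travel":[[-6,0,0],[-10,0,0],[-15,0,0],[-20,0,0],[-20,0,0],[-20,0,0],[-20,0,0],[-20,0,15],[-20,0,20],[-20,0,20],[-20,0,20],[-20,0,20],[0,0,0],[0,0,0],[0,0,0]],"delta_rot":[[0,0,0],[0,0,0],[0,0,0],[0,0,0],[0,0,0],[0,0,0],[0,0,0],[0,0,0],[0,0,0],[0,0,0],[0,0,0],[0,0,0],[0,0,0],[0,0,0],[0,0,0]]}'
python3 - <<'E'
from h import *
save("f",eyes.get_image("top"),(230,60,450,230),3.6)
E
```

```text
time_s: 32.1
position: [0.4433, -0.0663, 0.1704]
tool_rot: [[0.001, 0.997, -0.073], [-0.0, -0.073, -0.997], [-1.0, 0.001, 0.0]]
ft_force: [0.2, -0.6, -0.4]
grip_width: -0.0002
```

Run:
```python
from h import *
m=eyes.camera_model("top");g=cv2.cvtColor(eyes.get_image("top"),cv2.COLOR_RGB2GRAY)
for u in(300,310,355,365):
    print(u,list(map(int,g[142:166,u])))
```

```text
300 [182, 182, 182, 183, 167, 136, 114, 110, 108, 164, 185, 191, 153, 129, 129, 128, 127, 127, 124, 122, 122, 127, 125, 119]
310 [183, 183, 183, 183, 182, 148, 119, 111, 111, 141, 176, 186, 167, 139, 129, 129, 129, 128, 128, 123, 124, 128, 123, 118]
355 [182, 183, 182, 183, 183, 182, 182, 185, 148, 116, 110, 109, 169, 183, 186, 157, 133, 129, 127, 127, 127, 126, 120, 123]
365 [182, 182, 182, 182, 182, 182, 182, 183, 180, 140, 108, 101, 101, 170, 184, 191, 145, 125, 127, 127, 127, 127, 123, 121]
```

The numbers repeat at about 17–18 mm proud, so I'll take one straight-down wrist measurement, where parallax is minimal.

```bash
python3 -m pendant '{"travel":[[0,0,20],[0,0,25],[0,0,25],[0,0,20],[18,0,0],[20,0,0],[20,0,0],[20,0,0],[20,0,0],[20,0,0],[20,0,0],[20,0,0],[20,0,0],[20,0,0],[10,0,0],[0,0,0],[0,0,0],[0,0,0]],"delta_rot":[[0,0,0],[0,0,0],[0,0,0],[0,0,0],[0,0,0],[0,0,0],[0,0,0],[0,0,0],[0,0,0],[0,0,0],[0,0,0],[0,0,0],[0,0,0],[0,0,0],[0,0,0],[0,0,0],[0,0,0],[0,0,0]]}' | grep posi
python3 - <<'E'
from h import *
m=eyes.camera_model("wrist");g=cv2.cvtColor(eyes.get_image("wrist"),cv2.COLOR_RGB2GRAY)
print(m["pose"][:3,3])
P=m["pose"];Pi=np.linalg.inv(P);f=200/np.tan(np.radians(m["vfov"])/2)
for y in(.02,0.,-.04):
    x0=.672+.07*(y+.1);c=Pi@np.array([x0,y,.112,1]);u=m["cx"]+f*c[0]/-c[2];v=m["cy"]-f*c[1]/-c[2]
    v=int(round(v));print(y,u,v)
    us=np.arange(int(u)-38,int(u)+30)
    print([(int(a),int(g[v,a])) for a in us])
    for a in us[::10]:print(a,onz(m,a,v,.1)[0].round(4),onz(m,a,v,.124)[0].round(4),end=" | ")
    print()
E
```

```text
position: [0.6504, -0.0661, 0.2601]
[0.65603835 0.00866838 0.402195  ]
0.02 351.82331035175145 87
[(313, 131), (314, 128), (315, 126), (316, 127), (317, 128), (318, 124), (319, 126), (320, 121), (321, 122), (322, 122), (323, 123), (324, 125), (325, 128), (326, 130), (327, 133), (328, 132), (329, 134), (330, 130), (331, 127), (332, 123), (333, 122), (334, 121), (335, 121), (336, 127), (337, 129), (338, 134), (339, 156), (340, 192), (341, 209), (342, 212), (343, 212), (344, 212), (345, 210), (346, 210), (347, 209), (348, 208), (349, 209), (350, 206), (351, 187), (352, 148), (353, 123), (354, 115), (355, 117), (356, 114), (357, 116), (358, 115), (359, 115), (360, 116), (361, 123), (362, 142), (363, 171), (364, 192), (365, 202), (366, 208), (367, 210), (368, 211), (369, 212), (370, 212), (371, 210), (372, 212), (373, 210), (374, 212), (375, 212), (376, 210), (377, 212), (378, 210), (379, 210), (380, 210)]
313 0.6473 0.648 | 323 0.6561 0.6561 | 333 0.6649 0.6642 | 343 0.6736 0.6723 | 353 0.6824 0.6803 | 363 0.6912 0.6884 | 373 0.7 0.6965 | 
0.0 351.32409401526104 111
[(313, 133), (314, 13
[... 1222 characters left out ...]
3, 131), (334, 131), (335, 129), (336, 130), (337, 142), (338, 175), (339, 197), (340, 208), (341, 211), (342, 210), (343, 210), (344, 208), (345, 207), (346, 206), (347, 205), (348, 203), (349, 183), (350, 146), (351, 116), (352, 110), (353, 109), (354, 111), (355, 108), (356, 110), (357, 109), (358, 114), (359, 133), (360, 164), (361, 189), (362, 200), (363, 206), (364, 208), (365, 209), (366, 209), (367, 209), (368, 210), (369, 209), (370, 209), (371, 209), (372, 208), (373, 211), (374, 210), (375, 209), (376, 209), (377, 208), (378, 209), (379, 210)]
312 0.6411 0.6423 | 322 0.6505 0.6509 | 332 0.6598 0.6595 | 342 0.6692 0.6681 | 352 0.6785 0.6767 | 362 0.6879 0.6853 | 372 0.6972 0.6939 |
```

The wrist view also gives about 17 mm proud. The shelf's lit top edge looks bevelled: its width measures 327 of 330 mm, so about 1.6 mm of that is bevel. The panel did not move at 15 N or at 27 N, and its position agrees with both finger contacts, so I take it as at its end stop. Handing in.

```bash
python3 -c "
from rig import env,close_job
s=env.observe();print(s['time_s'],s['position'],s['ft_force']);print(close_job())"
```

```text
33.75 [ 0.65024316 -0.06612514  0.26052115] [-0.28142794  0.50704972  0.3757368 ]
the job is handed in; nothing more can be done
None
```

I snapped the middle-sized tube into both clips and pushed the drawer to its end stop. I handed in at 33.75 s with the gripper clear of everything. One check on the drawer being fully shut disagrees by a few millimetres.

- **Tube:** the force levelled off near 14 N, which puts the bar about 14 mm down, well short of bottom. It then dropped to 6 N at the snap. A further press to about 10 N fitted a tube fully home, and the side view showed it level in both clips and about centred.
- **Drawer:** I pushed it slowly, at about 25 mm/s near the end. Two separate pushes, one on the ring to 15 N and one beside it to 27 N, met a hard stop without the panel moving.
- **What disagreed:** the top and wrist cameras put the panel 16–18 mm proud of the shelf edge, where 14 mm was expected, and a rough side-view reading gave about 1 mm. I trusted the hard stop and put the difference down to the edge looking bevelled and to calibration error. I could not rule out that the drawer is a few millimetres short of shut.
- **Other objects:** the caddy and lid rest were in place in the last pictures I could view. The bowl was last seen partway through the push, and no move went near it. My last picture was refused because the 12-picture limit was reached, so I did not see the final scene as a whole.

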